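# Load the tape stand and hold its tension arm out for threading

### The arm

A 6-joint arm with a two-finger parallel gripper is mounted at the origin on the work surface. World frame = base frame: x ahead of the robot, y to its left, z up, the work surface at z = 0. Lengths are in mm, angles in rad, forces in N, time in s.
With the tool pointing down it reaches from about 350 to 975 mm from the base axis. Payload 7.1 kg.
Tool frame: the origin (TCP) lies at the very end of the fingers, on their centre line; the grasp point (between the pads) lies 19 mm behind it; z points along the fingers, x is the direction in which the jaws open and shut, and the axes are right-handed (so a half turn about z gives the same grasp; the last joint's range is limited). The gripper opens to 88 mm and grips with 3 to 60 N. Pads are 20 mm wide; open, the fingers measure 115 mm over their backs; the gripper's body (75 mm by 178 mm) begins 61 mm behind the grasp point.
Start: joints at [1.247, 0.423, 1.63, -0, 1.089, -0.019], TCP at [187.532, 596.185, 222.675] pointing down, gripper open.
Joint ranges: [-3, 3], [-0.9, 2.11], [0.09, 2.58], [-1.31, 4.45], [0.11, 2.69], [-2.54, 2.54]. Speed limits (rad/s): [2.39, 2.39, 3.01, 3.14, 3.14, 3.14].

### API

Orientations are given as a rotation vector (axis times angle).
In Python, from workcell import ctrl gives the robot as it stands. The module is installed in compiled form; this text tells all that it offers.
- The arm moves only by the tool move_arm, never from a script. Its argument "motion" is a list of rows, each a list of 2 entries, a list of its own where there are three numbers: the shift along the tool's x, y, z normalised to -1 to 1, where 1 is 150 mm, then the turn, a rotation vector about the tool's x, y, z normalised to -1 to 1, where 1 is 60 degrees. In form: [[[x, y, z], [rx, ry, rz]], ...]. A call has exactly 5 rows; each row is the pose to reach, as a shift and turn from the pose commanded when the call began, along the tool's axes at that moment; what a row does not reach only later rows make up. A row lasts 1/8 s, in which the tool goes at most 62.5 mm and 10.7 degrees, less where a joint would pass 70% of its speed; a pose out of reach is approached as far as the arm can. A call with a number of a shift or a turn outside -1 to 1 is refused whole. A call with a gripper value outside its range is refused whole. "gripper" is the opening, from 0 (shut) to 1 (fully open), set as the call begins (left out, the last holds). The fingers move at their own pace and stop on an object; the grip force is fixed at half the most. Time passes only in rows, so rows that repeat a pose let the fingers close, or fill a call up. It gives the time, the measured TCP pose, the force and the opening at its end, in the units of the state.
- ctrl.get_obs(): the state, without advancing time (a new reading comes with each control period).
- ctrl.get_image(name): name is "scene" or "top"; returns a dict with "pixels" (384x512x3 uint8, red, green, blue), "camera_matrix" (3x3 intrinsics, pixels), "R" (3x3) and "t" (3): a world point X has camera coordinates R X + t. Camera axes: x right, y down, z forward; pixel columns grow to the right and rows downward; lengths in mm; the calibration is good to about 2 mm. A picture is of the moment at which its call begins. There is no depth.
- ctrl.close_job(): hands the job in, once; it reports no verdict.
Trained networks look in the newest picture that a camera, given by its name, has taken for a name from the list of things; names that differ only in an ending like _2 or _b are one class to them, and where a whole thing is asked for, a point or a joint stands for the part that bears it (a point fixed in the world has none). Each returns a list of dicts, best first, with "p" (0 to 1); they miss things now and then, are a little off and sometimes report something else, mostly with a low value. They report only what shows in the picture. A call takes as long as a camera call.
- ctrl.boxes_of(camera, name): "location" ([x, y, z] in mm, in world coordinates, good to about 4 mm: the middle of the surface that is visible of it).
- ctrl.regions_of(camera, name): "mask" (384x512 bool, what is visible of it).
- ctrl.pinpoint(camera, name): "location" ([x, y, z] in mm, in world coordinates, good to about 4 mm: a listed point, or the origin of a listed thing).
The state is a dict: "t": time; "qpos": joint angles; "qvel": joint speeds; "joint_torque": joint torques, N m; "ee_pos": TCP position; "orientation": TCP orientation; "ft_force": force on the tool from outside, world axes, zero at the start; "moment": the same for the moment, N m; "width": finger opening in mm.
Only numpy, scipy, OpenCV 4.12 (cv2) and the standard library are available. Lean on these libraries where they do the work, as an engineer would, in place of code of your own. Each camera call takes 0.05 s, during which the arm holds its last target.

### The job

Take the bigger of the two rolls of paper tape out of its cradle, hang it on the spindle of the tape stand and let go of it. Then swing the stand's sprung tension arm away from the roll, all the way to its stop, and keep holding it there so that the tape can be threaded: finish while still holding the arm at its stop, with the roll hanging freely on the spindle. Leave the other roll and everything else on the table where it is.

Things in the scene. Friction and masses are not known exactly. Their poses are not given: they have to be found in the camera images.
- big_roll_center (a point): Centre of the big roll of brown paper tape, a loose ring standing upright: outside diameter 112 mm, bore 72 mm (so 20 mm thick radially), 36 mm wide along its axis, about 0.15 to 0.3 kg. This point's x axis is the roll's axis (level, through the bore). It stands in a grey plastic cradle, resting on two steel dowels, and its top is 56 mm above this point; its two flat faces at the top are free to be pinched from above (along the roll's axis).
- small_roll_center (a point): Centre of the small roll, to be left alone: outside diameter 76 mm, bore 50 mm, 36 mm wide, same material, standing in a cradle like the other one; x axis is its axis.
- cradle_a: Fixed grey plastic cradle of the big roll, 110 x 100 mm (x, y); origin at the centre of its underside. Its two end boards, at x = +-50 mm, are 34 mm high; the dowels between them run along x.
- cradle_b: Fixed grey plastic cradle of the small roll, same shape and frame as the other one.
- stand: The tape stand, fixed to the table; origin on the table surface straight under the middle of the spindle. Grey base plate 8 mm thick (x from -55 to +95 mm, y from -70 to +160 mm). The spindle post stands at x = +77 mm, y = 0 (34 mm wide in y, 170 mm high), and a second, lower post, 89 mm high, at x = +77 mm, y = +125 mm carries the tension arm.
- spindle: The spindle: a level steel bar of 16 mm diameter, axis along x at 160 mm above the table, fixed to the post at its +x end. Its free end, with a 24 mm diameter, 5 mm thick retaining disc, points to -x and ends 60 mm from the origin; the post's face is at +70 mm. Origin as point spindle_mid.
- spindle_mid (a point): Point on the spindle's axis where the roll is to hang, midway; same axes as the stand. When the roll hangs freely its centre is 28 mm below the spindle's axis. The roll goes on over the free end, moving to +x.
- tension_pivot (a point): Pivot of the tension arm, 70 mm above the table, 125 mm to the +y side of the spindle; the hinge runs along the stand's x axis through this point. Same axes as the stand.
- roller_mid (a point): Middle of the black roller at the end of the tension arm, 100 mm from the pivot. The roller is 18 mm in diameter and 74 mm long, lying along the stand's x axis from -36 to +38 mm of this point (it does not spin); the flat steel arm strip, 6 x 18 mm, joins it at its +x end (x = +38 to +44 mm).
- tension_arm (a joint): Angle of the tension arm, rad: 0 at rest, upright, with the roller straight above the pivot; it grows as the roller swings to the stand's +y side (away from the roll) and downwards; the stop is at 1.0 rad (roller centre 84 mm to the +y side of the pivot and 54 mm above it). A coil spring drives it back to 0 whenever it is let go: about 2.6 N at the roller at rest, 7 N at the stop.
- poster_paint: Yellow paint jar, 60 mm diameter, 85 mm high, loose; origin at the centre of its underside. Leave alone.
- glue: White glue bottle, 44 mm diameter, 120 mm high, loose; origin at the centre of its underside. Leave alone.
- cups: Upright stack of paper cups, 71 mm diameter, 100 mm high, loose; origin at the centre of its underside. Leave alone.
- brush: Paint brush lying on the table behind the cradles, loose. Leave alone.
- brush2: Paint brush lying on the table to the left, loose. Leave alone.

How it is judged (in metres and radians):
On the way, in this order (a step that is already met when the one before it is completed fails the run):
1. the big roll hangs freely on the spindle, let go (z of big_roll_center in the frame of spindle_mid between -0.036 and -0.02 m and x of big_roll_center in the frame of spindle_mid between -0.045 and 0.05 m and y of big_roll_center in the frame of spindle_mid between -0.02 and 0.02 m and contact force between big_roll and spindle above 0.5 N and contact force between big_roll and the arm below 0.1 N), for 0.3 s.
2. the tension arm is held at its stop by the gripper, the roll still hanging (all of step 1 and value of joint tension_arm above 0.94 rad and contact force between tension_arm and the fingers above 1.5 N), for 0.3 s.
At the end, for the whole second after the job is handed in: Big roll hangs on the spindle (centre 20 to 36 mm below its axis, within 20 mm sideways, -45 to +50 mm along it), carried by it and untouched by the robot; tension arm past 0.94 rad (stop at 1.0), the fingers pressing it with over 1.5 N, through the last second (all of step 2); the arm keeps its last pose, push and grip.
It fails at once if the small roll is moved (more than 40 mm) (distance of small_roll_center from where it was at the start of the episode above 0.04 m).
It fails at once if another thing on the table is moved (more than 40 mm) (distance of any of poster_paint, glue, cups, brush, brush2 from where it was at the start of the episode above 0.04 m).
It also fails if it takes over 62 s, if anything falls off the work surface, if the arm or the gripper's body presses on something with over 40 N, if the wrist force passes 120 N, or if a joint passes its speed limit or range.

## Working session

There is one attempt and no reset: what is moved stays moved. The work goes in short steps, Python scripts to look and compute and a tool call to move; the robot and the scene stay as the last step left them, time stands still between calls to the robot, and variables do not carry over. Pictures are saved under pics/ and viewed, and the job is handed in when it is done.

Besides the shell and the picture viewer there is one more tool, called after "Call:" as name([rows], argument=value, ...), one row to a line, values as JSON. move_arm: Moves the arm, as the interface text tells. Its arguments: {"type":"object","properties":{"motion":{"type":"array","items":{"type":"array"}},"gripper":{"type":"number"}},"required":["motion"]}

```bash
mkdir -p pics; cat > h.py <<'E'
import numpy as np, cv2
from workcell import ctrl
def pic(cam,fn):
    im=ctrl.get_image(cam); cv2.imwrite('pics/'+fn,im['pixels'][:,:,::-1]); return im
def proj(im,X):
    c=im['R']@np.asarray(X,float)+np.asarray(im['t']).ravel(); p=im['camera_matrix']@c; return p[:2]/p[2]
E
python3 - <<'E'
from h import *
np.set_printoptions(precision=3,suppress=True)
o=ctrl.get_obs(); print({k:np.round(v,3) for k,v in o.items()})
for c in ['scene','top']:
    im=pic(c,c+'0.png'); print(c,'campos',-im['R'].T@np.ravel(im['t']),im['R'],im['camera_matrix'])
    for n in ['big_roll_center','cradle_a','stand','spindle_mid','tension_pivot','roller_mid','small_roll_center','glue','cups','poster_paint']:
        try: print(c,n,[(np.round(d['location'],1),round(d['p'],2)) for d in ctrl.pinpoint(c,n)][:3])
        except Exception as e: print(n,e)
E
```

```text
{'t': np.float64(0.0), 'qpos': array([ 1.247,  0.424,  1.631, -0.   ,  1.089, -0.019]), 'qvel': array([-0.001,  0.001,  0.001,  0.001,  0.002,  0.001]), 'joint_torque': array([  0.002, -54.462, -27.366,   0.064,   0.023,  -0.   ]), 'ee_pos': array([187.355, 595.672, 221.884]), 'orientation': array([ 2.532,  1.858, -0.002]), 'ft_force': array([-0.689, -0.191, -0.062]), 'moment': array([-0.038,  0.01 ,  0.007]), 'width': np.float64(88.086)}
scene campos [1258.367  654.399  797.782] [[-0.674  0.739 -0.006]
 [ 0.44   0.395 -0.806]
 [-0.594 -0.546 -0.591]] [[389.032   0.    250.746]
 [  0.    389.032 192.217]
 [  0.      0.      1.   ]]
scene big_roll_center [(array([ 585.8, -207.7,   71.8]), 0.6), (array([520.9,  83.3, 160. ]), 0.28)]
scene cradle_a [(array([ 588.8, -204.6,    0.8]), 0.83), (array([ 582.2, -373.1,   -1. ]), 0.7)]
scene stand [(array([525. ,  87.4,  -2.1]), 0.95), (array([523.6,  82.5, 157.4]), 0.38)]
scene spindle_mid [(array([617.2, 382.6,  -0.6]), 0.6), (array([522.8,  81.2, 160.5]), 0.5)]
scene tension_pivot [(array([519.8, 207.1,  70.9]), 0.64)]
scene roller_mid [(ar
[... 420 characters left out ...]
  0.    253.934]
 [  0.    359.441 197.866]
 [  0.      0.      1.   ]]
top big_roll_center [(array([ 584.5, -208.3,   73. ]), 0.6)]
top cradle_a [(array([ 588.9, -206.3,   -0.1]), 0.93), (array([ 579.6, -380.3,    5. ]), 0.69)]
top stand [(array([525. ,  82.9,  -6.4]), 0.93)]
top spindle_mid [(array([522.8,  85.7, 158.5]), 0.63)]
top tension_pivot [(array([525.9, 203.5,  72.5]), 0.88)]
top roller_mid [(array([521.1, 211. , 171.7]), 0.64)]
top small_roll_center [(array([ 572.3, -382.4,   52.9]), 0.89)]
top glue [(array([759.2, 180.2,   2.2]), 0.48)]
top cups [(array([471.2, 450.4,   0. ]), 0.66), (array([ 571.2, -380.4,   53.8]), 0.47)]
top poster_paint [(array([426. , -89.9,  -2.3]), 0.89)]
```

View pics/scene0.png

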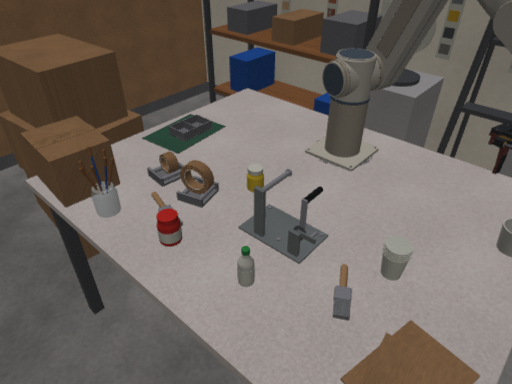

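View pics/top0.png

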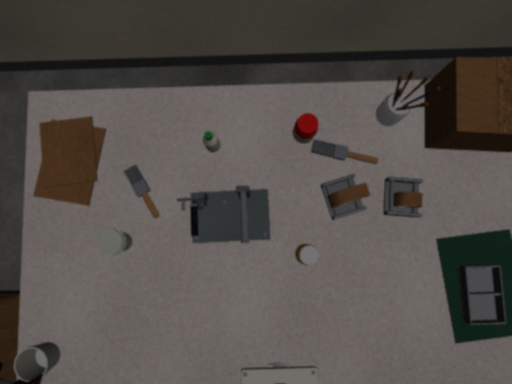

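```bash
cat > fit.py <<'E'
from h import *
from scipy.optimize import minimize
import sys
np.set_printoptions(precision=3,suppress=True)
ims={c:ctrl.get_image(c) for c in ['scene','top']}
import pickle; pickle.dump(ims,open('ims.pkl','wb'))
th=np.linspace(0,2*np.pi,72)
def ring(c,yaw,R=56,r=36,w=36):
    ax=np.array([np.cos(yaw),np.sin(yaw),0]); t=np.array([-np.sin(yaw),np.cos(yaw),0])
    out=[]
    for s in (-w/2,w/2):
        for rad in (R,r):
            out.append(np.array([c+ax*s+rad*(np.cos(a)*t+np.sin(a)*np.array([0,0,1])) for a in th]))
    return out
def ringmask(im,c,yaw):
    o0,i0,o1,i1=ring(np.array(c),yaw)
    P=lambda X:np.array([proj(im,x) for x in X])
    S=8
    m=np.zeros((384*4,512*4),np.uint8)
    hull=cv2.convexHull(np.vstack([P(o0),P(o1)]).astype(np.float32))
    cv2.fillPoly(m,[np.round((hull+.5)*4-.5).astype(np.int32)],1)
    a=np.zeros_like(m);b=np.zeros_like(m)
    cv2.fillPoly(a,[np.round((P(i0)+.5)*4-.5).astype(np.int32)],1);cv2.fillPoly(b,[np.round((P(i1)+.5)*4-.5).astype(np.int32)],1)
    m[(a&b)>0]=0
    return cv2.resize(m.astype(np.float32),(512,384),interpolation=cv2.INTER_AREA)
if __name__=='__main__':
    M={}
    for c in ims:
        rs=ctrl.regions_of(c,'big_roll_center'); print(c,[(round(r['p'],2),r['mask'].sum(),np.argwhere(r['mask']).mean(0)) for r in rs])
        hsv=cv2.cvtColor(ims[c]['pixels'],cv2.COLOR_RGB2HSV)
        g0=[585,-208,72]; u,v=proj(ims[c],g0).astype(int)
        mm=((hsv[...,0]<22)&(hsv[...,1]>90)); k=np.zeros_like(mm); k[v-24:v+24,u-24:u+24]=1
        M[c]=mm&k; print(c,u,v,M[c].sum())
        crop=ims[c]['pixels'][v-40:v+40,u-40:u+40,::-1].copy(); cv2.imwrite(f'pics/roll_{c}.png',cv2.resize(crop,None,fx=6,fy=6,interpolation=cv2.INTER_NEAREST))
        cv2.imwrite(f'pics/m_{c}.png',cv2.resize((M[c][v-40:v+40,u-40:u+40]*255).astype(np.uint8),None,fx=6,fy=6))
        rel=ims[c]
    pickle.dump(M,open('M.pkl','wb'))
    def cost(p):
        return sum(((ringmask(ims[c],p[:3],p[3])-M[c])**2).sum() for c in ims)
    best=min((minimize(cost,[585,-208,72,y],method='Nelder-Mead',options=dict(initial_simplex=np.array([[585,-208,72,y]]*5)+np.vstack([np.zeros(4),np.diag([8,8,8,.15])]))) for y in (0.1,.3,.5)),key=lambda r:r.fun)
    print(best.x,best.fun)
    for c in ims:
        o0,i0,o1,i1=ring(best.x[:3],best.x[3]); u,v=proj(ims[c],[585,-208,72]).astype(int)
        z=cv2.resize(ims[c]['pixels'][v-40:v+40,u-40:u+40,::-1],None,fx=6,fy=6)
        for q in (o0,i0,o1,i1):
            pts=np.array([(proj(ims[c],x)-[u-40,v-40]+.5)*6 for x in q]).astype(np.int32); cv2.polylines(z,[pts],True,(0,255,0),1)
        cv2.imwrite(f'pics/rollfit_{c}.png',z)
    a,b=[cv2.imread(f'pics/rollfit_{c}.png') for c in ims]; cv2.imwrite('pics/rollfit.png',cv2.resize(np.hstack([a,b]),(800,400)))
E
python3 fit.py
python3 - <<'E'
from h import *; import pickle
ims=pickle.load(open('ims.pkl','rb'))
t=ims['top']['pixels'][170:260,165:285,::-1]; cv2.imwrite('pics/st.png',cv2.resize(t,None,fx=6,fy=6,interpolation=cv2.INTER_CUBIC)*2 if 0 else cv2.convertScaleAbs(cv2.resize(t,None,fx=6,fy=6,interpolation=cv2.INTER_CUBIC),alpha=1.8))
t=ims['scene']['pixels'][160:260,235:335,::-1]; cv2.imwrite('pics/ss.png',cv2.resize(t,None,fx=6,fy=6,interpolation=cv2.INTER_CUBIC))
E
```

```text
scene [(0.73, np.int64(788), array([176.98, 196.81]))]
scene 197 176 664
top [(0.87, np.int64(543), array([194.267, 347.715])), (0.69, np.int64(825), array([196.072, 341.092]))]
top 348 196 510
[ 588.651 -205.065   74.986    0.325] 299.23046875
```

View pics/rollfit.png

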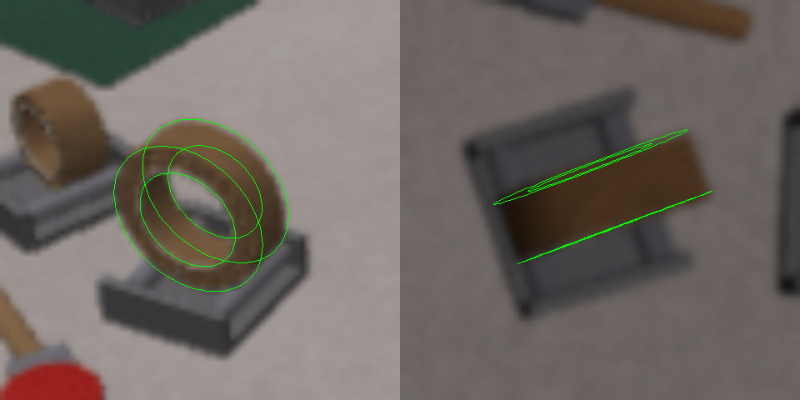

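View pics/st.png

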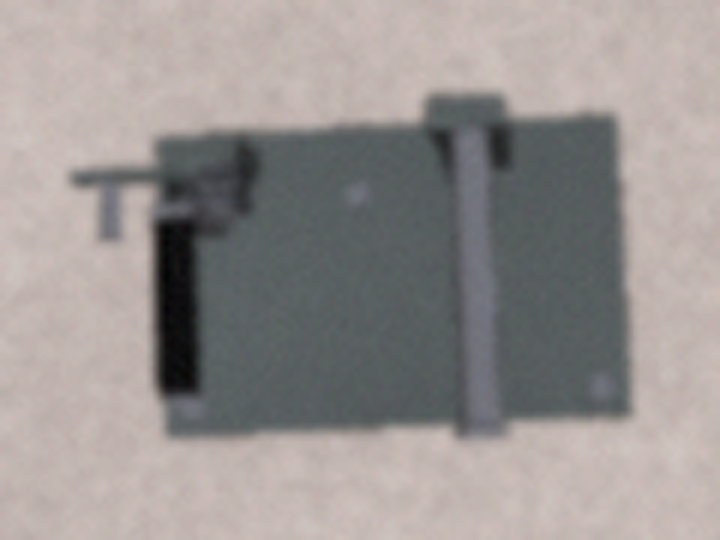

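View pics/ss.png

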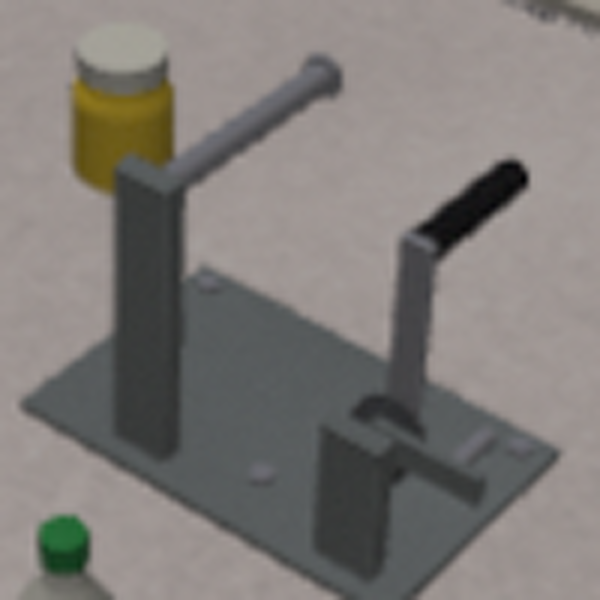

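```bash
cat > fit2.py <<'E'
from h import *; import pickle; from fit import ringmask,ring
from scipy.optimize import least_squares,minimize
np.set_printoptions(precision=3,suppress=True)
ims=pickle.load(open('ims.pkl','rb'))
def tw(p,X): 
    c,s=np.cos(p[2]),np.sin(p[2]); return np.array([p[0]+c*X[0]-s*X[1],p[1]+s*X[0]+c*X[1],X[2]])
loc=[(95,160,8),(95,-70,8),(-55,-70,8),(-55,160,8)]
px=np.array([(157,135),(615,117),(632,415),(167,436)])/6-.4+[165,170]
f=lambda p:np.ravel([proj(ims['top'],tw(p,l))-q for l,q in zip(loc,px)])
r=least_squares(f,[523,84,0]); print('stand top',r.x,r.fun)
locs=[(95,-70,8),(-55,160,8),(-55,-70,8)]; pxs=np.array([(22,405),(560,455),(205,265)])/6-.4+[235,160]
f2=lambda p:np.ravel([proj(ims['scene'],tw(p,l))-q for l,q in zip(locs,pxs)])
r2=least_squares(f2,[523,84,0]); print('stand scene',r2.x,r2.fun)
rb=least_squares(lambda p:np.r_[f(p),f2(p)],[523,84,0]); print('both',rb.x)
p=rb.x
print('spindle mid',tw(p,(0,0,160)),'tip',tw(p,(-60,0,160)),'roller',tw(p,(0,125,170)))
for c in ims:
    z=cv2.resize(ims[c]['pixels'],None,fx=4,fy=4,interpolation=cv2.INTER_CUBIC)[:,:,::-1].copy()
    for a,b in [((-60,0,160),(70,0,160)),((-36,125,170),(38,125,170))]+[(loc[i],loc[(i+1)%4]) for i in range(4)]:
        A,B=[((proj(ims[c],tw(p,q))+.5)*4).astype(int) for q in (a,b)]; cv2.line(z,tuple(map(int,A)),tuple(map(int,B)),(0,255,0),1)
    x,y=((240,160) if c=='scene' else (170,165)); cv2.imwrite(f'pics/stfit_{c}.png',z[y*4:y*4+400,x*4-20:x*4+440])
# roll
M={}
for c in ims:
    P=ims[c]['pixels'].astype(float); u,v=proj(ims[c],[585,-208,72]).astype(int)
    ratio=P[...,0]/(P[...,2]+1); mm=(ratio>1.28)
    k=np.zeros_like(mm); 
    if c=='scene': k[v-22:v+28,u-20:u+20]=1
    else: k[v-18:v+15,u-24:u+24]=1
    M[c]=mm&k; print(c,M[c].sum())
# fill bottom occlusion by cradle: ignore
W={c:np.ones((384,512)) for c in ims}
def cost(p): return sum((W[c]*(ringmask(ims[c],p[:3],p[3])-M[c])**2).sum() for c in ims)
best=None
for y in (.2,.35):
    x0=np.array([585,-208,72,y]); r=minimize(cost,x0,method='Nelder-Mead',options=dict(initial_simplex=np.array([x0]*5)+np.vstack([np.zeros(4),np.diag([8,8,8,.15])])))
    print(r.x,r.fun)
    if best is None or r.fun<best.fun: best=r
zs=[]
for c in ims:
    u,v=proj(ims[c],[585,-208,72]).astype(int)
    z=cv2.resize(ims[c]['pixels'][v-30:v+30,u-30:u+30,::-1],None,fx=6,fy=6,interpolation=cv2.INTER_CUBIC); z2=z.copy()
    mk=cv2.resize(M[c][v-30:v+30,u-30:u+30].astype(np.uint8),None,fx=6,fy=6,interpolation=cv2.INTER_NEAREST); z2[mk>0,2]=255
    for q in ring(best.x[:3],best.x[3]):
        pts=np.array([(proj(ims[c],x)-[u-30,v-30]+.5)*6 for x in q]).astype(np.int32); cv2.polylines(z,[pts],True,(0,255,0),1)
    zs.append(np.vstack([z,z2]))
cv2.imwrite('pics/rf2.png',cv2.resize(np.hstack(zs),(600,600)))
E
python3 fit2.py; python3 -c "
import cv2,numpy as np
a=cv2.imread('pics/stfit_scene.png');b=cv2.imread('pics/stfit_top.png');print(a.shape,b.shape)
cv2.imwrite('pics/stfit.png',cv2.resize(np.hstack([a,b]),(800,348)))"
```

```text
stand top [526.761  83.406   0.016] [-0.189 -0.107  0.528 -0.604  0.209  0.312 -0.545  0.36 ]
stand scene [528.856  84.801   0.014] [-0.611 -0.315  0.59  -0.097  0.004  0.284]
both [527.256  83.714   0.016]
spindle mid [527.256  83.714 160.   ] tip [467.263  82.767 160.   ] roller [525.282 208.699 170.   ]
scene 725
top 561
[ 589.076 -205.914   74.702    0.267] 108.3515625
[ 588.754 -205.761   75.017    0.287] 106.8671875
(400, 460, 3) (400, 460, 3)
```

View pics/rf2.png

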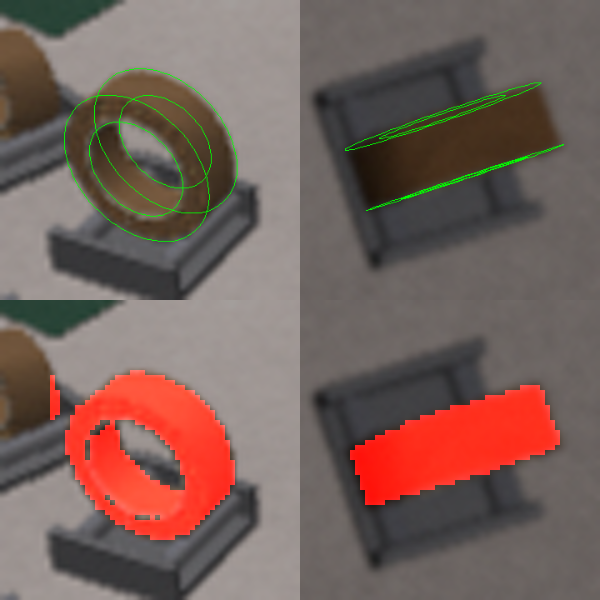

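View pics/stfit.png

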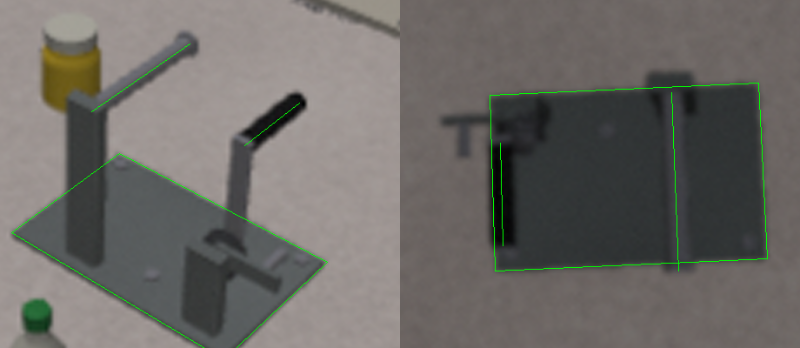

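```bash
cat > pl.py <<'E'
from h import *; import sys
from scipy.spatial.transform import Rotation as Ro
np.set_printoptions(precision=4,suppress=True)
def down(yaw): # tool z down, tool x at world yaw
    c,s=np.cos(yaw),np.sin(yaw); return np.array([[c,s,0],[s,-c,0],[0,0,-1.]])
def plan(pos,yaw=None):
    o=ctrl.get_obs(); R=Ro.from_rotvec(o['orientation']).as_matrix()
    print('t',o['t'],'pos',o['ee_pos'],'toolx yaw',np.arctan2(R[1,0],R[0,0]),'toolz',R[:,2],'F',o['ft_force'],'w',o['width'],'q',o['qpos'])
    d=R.T@(np.array(pos)-o['ee_pos'])/150
    T=down(yaw) if yaw is not None else R
    r=Ro.from_matrix(R.T@T).as_rotvec()/np.radians(60)
    print('shift',d,'turn',r)
if __name__=='__main__':
    a=list(map(float,sys.argv[1:])); plan(a[:3],a[3] if len(a)>3 else None)
E
python3 pl.py 587 -207 230 0.28;python3 pl.py 587 -207 230 3.42
```

```text
t 1.4 pos [187.548  596.1764 222.684 ] toolx yaw 1.2659654605949293 toolz [ 0. -0. -1.] F [-0.2757  0.2284 -0.3603] w 87.7515371702308 q [ 1.247   0.4231  1.6299 -0.      1.0886 -0.019 ]
shift [-4.3084  4.1473 -0.0487] turn [0.     0.     0.9415]
t 1.4 pos [187.548  596.1764 222.684 ] toolx yaw 1.2659654605949293 toolz [ 0. -0. -1.] F [-0.2757  0.2284 -0.3603] w 87.7515371702308 q [ 1.247   0.4231  1.6299 -0.      1.0886 -0.019 ]
shift [-4.3084  4.1473 -0.0487] turn [-0.     0.    -2.057]
```

Call:
move_arm([
  [[-0.2, 0.2, -0.05], [0, 0, 0]],
  [[-0.4, 0.4, -0.1], [0, 0, 0]],
  [[-0.6, 0.6, -0.1], [0, 0, 0]],
  [[-0.8, 0.8, -0.1], [0, 0, 0]],
  [[-1, 1, -0.1], [0, 0, 0]],
], gripper=1)

```text
t: 2.02
ee_pos: [286.1, 406.9, 237.9]
orientation: [-2.533, -1.859, -0.001]
ft_force: [1.2, 0.5, -0.7]
width: 87.7
```

Call:
move_arm([
  [[-0.25, 0.25, 0], [0, 0, 0]],
  [[-0.45, 0.45, 0], [0, 0, 0]],
  [[-0.65, 0.65, 0], [0, 0, 0]],
  [[-0.85, 0.85, 0], [0, 0, 0]],
  [[-1, 1, 0], [0, 0, 0]],
])

```text
t: 2.65
ee_pos: [384.3, 218.6, 237.9]
orientation: [2.534, 1.857, 0.001]
ft_force: [0.5, -0.1, 0.3]
width: 87.4
```

Call:
move_arm([
  [[-0.25, 0.25, 0], [0, 0, 0]],
  [[-0.45, 0.45, 0], [0, 0, 0]],
  [[-0.65, 0.65, 0], [0, 0, 0]],
  [[-0.85, 0.85, 0], [0, 0, 0]],
  [[-1, 1, 0], [0, 0, 0]],
])

```text
t: 3.28
ee_pos: [482.5, 30.3, 237.9]
orientation: [2.533, 1.857, 0.001]
ft_force: [0.2, 0.4, -0.8]
width: 87.7
```

```bash
python3 pl.py 587 -207 230 0.28
```

```text
t 3.275 pos [482.511   30.291  237.8945] toolx yaw 1.265031879280271 toolz [ 0.0007 -0.     -1.    ] F [ 0.224   0.4167 -0.7741] w 87.67026499007713 q [ 0.0381  0.1938  1.9214 -0.0001  1.0257 -1.2269]
shift [-1.2989  1.1404  0.0532] turn [ 0.0005 -0.0005  0.9406]
```

Turn is about 56°: 5.3 rows' worth; I combine it with the shift.

Call:
move_arm([
  [[-0.2, 0.2, 0], [0, 0, 0.15]],
  [[-0.4, 0.4, 0], [0, 0, 0.32]],
  [[-0.6, 0.6, 0], [0, 0, 0.49]],
  [[-0.8, 0.75, 0], [0, 0, 0.66]],
  [[-1, 0.9, 0.05], [0, 0, 0.8]],
])

```text
t: 3.9
ee_pos: [566.3, -153.1, 230.7]
orientation: [3.071, 0.659, 0.002]
ft_force: [-0.5, 0.0, 0.6]
width: 87.8
```

```bash
python3 pl.py 587 -207 160 0.28; python3 - <<'E'
from h import *
for c in ['top','scene']: pic(c,c+'1.png'); print([ (np.round(d['location'],1),round(d['p'],2)) for d in ctrl.pinpoint(c,'big_roll_center')])
E
```

```text
t 3.9 pos [ 566.3371 -153.1353  230.6672] toolx yaw 0.4229152293394464 toolz [ 0.0014 -0.0004 -1.    ] F [-0.5039  0.0106  0.5596] w 87.81317667952716 q [-0.2844  0.3575  1.711   0.0001  1.0716 -0.7073]
shift [-0.0223  0.3836  0.4714] turn [ 0.0008 -0.0012  0.1365]
[(array([ 581.8, -207.7,   71.3]), 0.45)]
[(array([ 586. , -205.4,   70.8]), 0.91)]
```

Call:
move_arm([
  [[0, 0.15, 0.1], [0, 0, 0.06]],
  [[-0.02, 0.3, 0.2], [0, 0, 0.136]],
  [[-0.02, 0.38, 0.3], [0, 0, 0.136]],
  [[-0.02, 0.38, 0.42], [0, 0, 0.136]],
  [[-0.02, 0.38, 0.47], [0, 0, 0.136]],
])

```text
t: 4.72
ee_pos: [585.4, -203.6, 158.1]
orientation: [-3.108, -0.45, 0.003]
ft_force: [1.0, 0.0, -0.2]
width: 87.8
```

```bash
python3 pl.py 586 -206.5 110 0.28; python3 - <<'E'
from h import *
a=pic('top','top2.png')['pixels'];b=pic('scene','scene2.png')['pixels']
u=[a[140:250,280:400],b[120:230,140:260]]
cv2.imwrite('pics/c2.png',np.hstack([cv2.resize(x,(400,367),interpolation=cv2.INTER_CUBIC) for x in u])[:,:,::-1])
E
```

```text
t 4.725 pos [ 585.4095 -203.6433  158.106 ] toolx yaw 0.28748177245586837 toolz [-0.0024  0.0011 -1.    ] F [ 0.9981  0.0281 -0.2202] w 87.7688586889432 q [-0.3541  0.4935  1.6852  0.0002  0.9655 -0.6417]
shift [-0.001   0.0199  0.3207] turn [-0.0016  0.0019  0.0071]
```

View pics/c2.png

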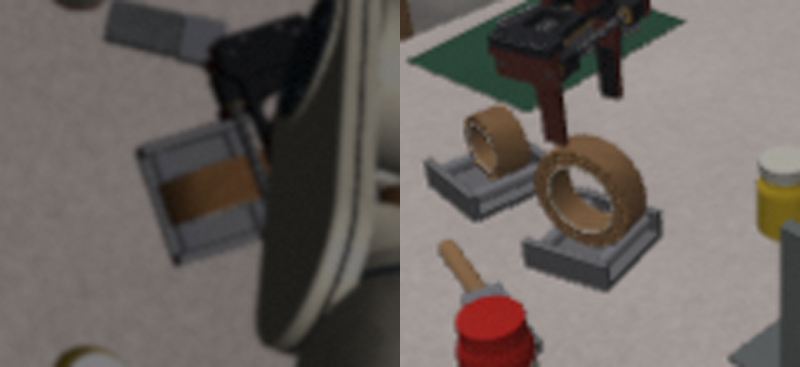

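```bash
cat > ov.py <<'E'
from h import *; from fit import ring
import pickle
from pl import *
im=ctrl.get_image('scene'); o=ctrl.get_obs(); p=o['ee_pos'];R=Ro.from_rotvec(o['orientation']).as_matrix(); w=o['width']/2
u0,v0=140,120; S=6
z=cv2.resize(im['pixels'][v0:v0+100,u0:u0+120,::-1],None,fx=S,fy=S,interpolation=cv2.INTER_CUBIC)
P=lambda X:tuple(int(k) for k in (proj(im,X)-[u0,v0]+.5)*S)
for s in (-1,1):
    q=[P(p+R@np.array([s*a,b,0])) for a,b in ((w,-10),(w,10),(w+13.5,10),(w+13.5,-10))]
    cv2.polylines(z,[np.array(q)],True,(0,0,255),1)
for col,c in (((0,255,0),(585,-207,71.7)),((255,0,0),(588.7,-205.8,75))):
  for r in ring(np.array(c),.28)[::2]: cv2.polylines(z,[np.array([P(x) for x in r])],True,col,1)
cv2.imwrite('pics/ov.png',z)
E
python3 ov.py
```

```text
(no output)
```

View pics/ov.png

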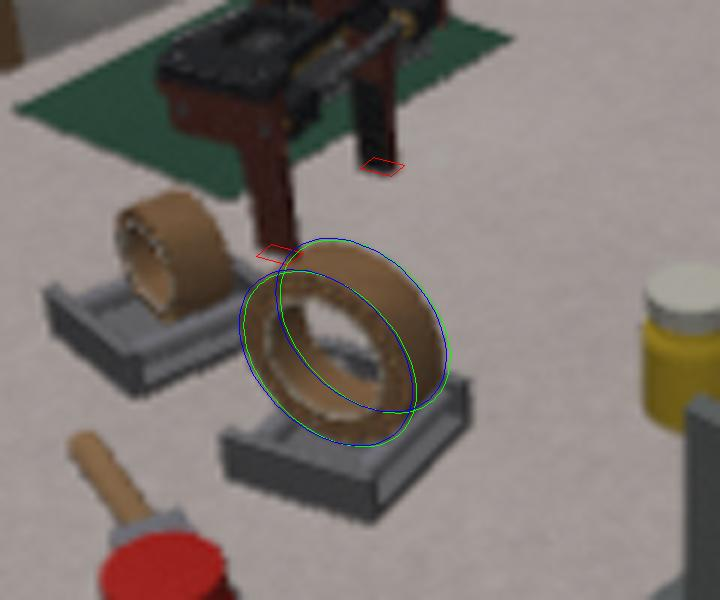

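```bash
python3 pl.py 586 -206.5 110.5 0.28
```

```text
t 4.975 pos [ 586.7228 -204.5208  160.1787] toolx yaw 0.28651686972120743 toolz [ 0.0007 -0.0002 -1.    ] F [ 0.1055 -0.3048 -0.1976] w 87.67517872328379 q [-0.3546  0.4915  1.6828  0.0001  0.9666 -0.6411]
shift [-0.0085  0.0112  0.3312] turn [ 0.0003 -0.0006  0.0062]
```

Call:
move_arm([
  [[-0.005, 0.01, 0.1], [0, 0, 0]],
  [[-0.01, 0.01, 0.2], [0, 0, 0]],
  [[-0.01, 0.01, 0.3], [0, 0, 0]],
  [[-0.01, 0.01, 0.33], [0, 0, 0]],
  [[-0.01, 0.01, 0.33], [0, 0, 0]],
])

```text
t: 5.6
ee_pos: [585.2, -206.6, 109.5]
orientation: [-3.109, -0.447, 0.001]
ft_force: [-0.4, -0.3, -0.1]
width: 87.9
```

Call:
move_arm([
  [[0, 0, 0], [0, 0, 0]],
  [[0, 0, 0], [0, 0, 0]],
  [[0, 0, 0], [0, 0, 0]],
  [[0, 0, 0], [0, 0, 0]],
  [[0, 0, 0], [0, 0, 0]],
], gripper=0)

```text
t: 6.22
ee_pos: [585.5, -206.7, 110.3]
orientation: [3.109, 0.447, 0.0]
ft_force: [0.9, -0.3, 0.3]
width: 41.3
```

```bash
python3 ov.py; python3 pl.py 586 -206.5 110.5 0.28
```

```text
t 6.375 pos [ 585.45   -206.689   110.2254] toolx yaw 0.28583803773550753 toolz [ 0. -0. -1.] F [0.095  0.0474 0.805 ] w 35.70377187294034 q [-0.3585  0.558   1.7084 -0.      0.8752 -0.6444]
shift [ 0.0039 -0.0002 -0.0018] turn [ 0.     -0.      0.0056]
```

View pics/ov.png

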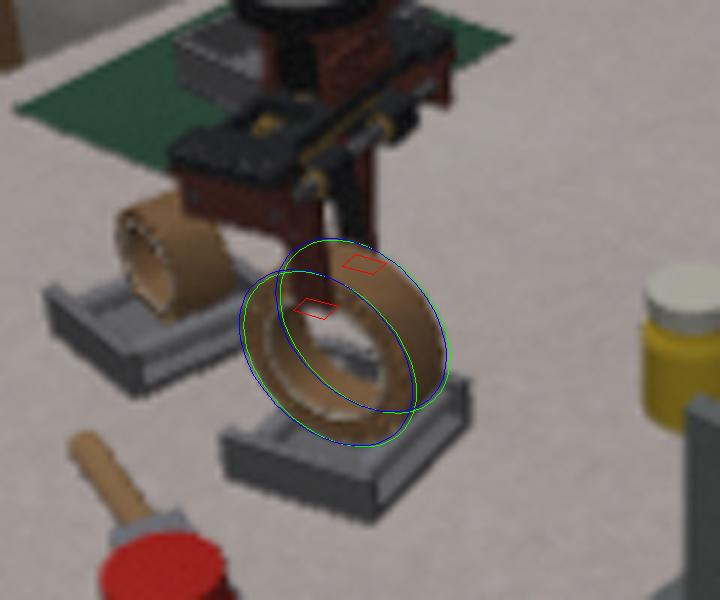

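Call:
move_arm([
  [[0, 0, 0], [0, 0, 0]],
  [[0, 0, -0.05], [0, 0, 0]],
  [[0, 0, -0.15], [0, 0, 0]],
  [[0, 0, -0.3], [0, 0, 0]],
  [[0, 0, -0.4], [0, 0, 0]],
])

```text
t: 7.0
ee_pos: [586.0, -206.9, 172.1]
orientation: [3.109, 0.447, 0.003]
ft_force: [-0.1, 0.1, -2.5]
width: 36.0
```

Call:
move_arm([
  [[0, 0, -0.1], [0, 0, 0]],
  [[0, 0, -0.2], [0, 0, 0]],
  [[0, 0, -0.25], [0, 0, 0]],
  [[0, 0, -0.25], [0, 0, 0]],
  [[0, 0, -0.25], [0, 0, 0]],
])

```text
t: 7.62
ee_pos: [585.0, -206.5, 207.1]
orientation: [-3.109, -0.447, 0.002]
ft_force: [0.2, 0.0, -1.8]
width: 36.1
```

```bash
sed -i "s/for col,c in .*/for col,c in (((0,255,0),p-[0,0,38]),):/" ov.py; python3 ov.py; python3 pl.py 420 -60 210 0.016
```

```text
t 7.775 pos [ 585.0783 -206.5612  206.9851] toolx yaw 0.2857827429680344 toolz [-0.0011  0.0004 -1.    ] F [-0.1035 -0.0369 -2.8322] w 35.59940185539141 q [-0.3586  0.4346  1.6518  0.      1.0564 -0.6444]
shift [-0.7805 -1.2477 -0.0184] turn [-0.0006  0.001   0.2576]
```

View pics/ov.png

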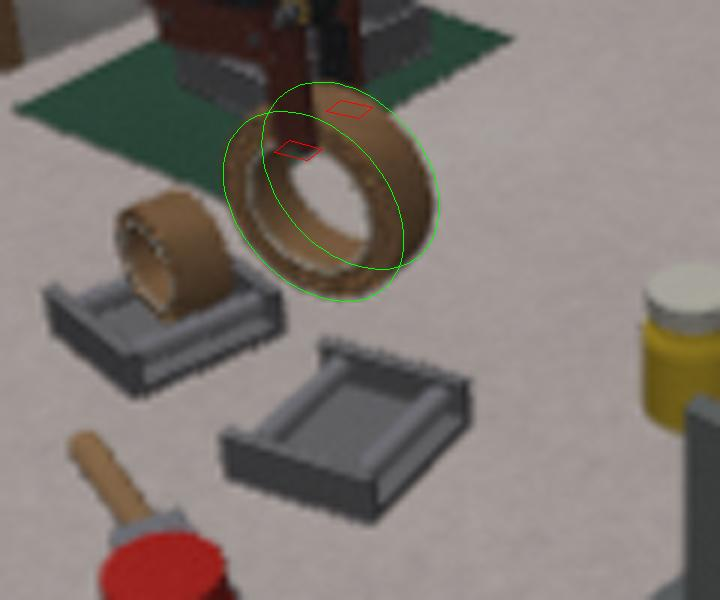

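Call:
move_arm([
  [[-0.12, -0.15, 0], [0, 0, 0.05]],
  [[-0.28, -0.35, 0], [0, 0, 0.1]],
  [[-0.45, -0.6, 0], [0, 0, 0.15]],
  [[-0.62, -0.85, 0], [0, 0, 0.2]],
  [[-0.78, -1, 0], [0, 0, 0.257]],
])

```text
t: 8.4
ee_pos: [429.2, -94.6, 207.4]
orientation: [-3.141, -0.024, 0.001]
ft_force: [0.3, -0.1, -1.6]
width: 35.7
```

```bash
python3 pl.py 422 83 200 0.016
```

```text
t 8.4 pos [429.2099 -94.5931 207.3768] toolx yaw 0.015531278533369774 toolz [-0.0009  0.0004 -1.    ] F [ 0.2786 -0.1234 -1.5658] w 35.66611067957405 q [-0.2441  0.1705  2.0362  0.0002  0.9359 -0.2597]
shift [-0.0296 -1.1845  0.0496] turn [-0.0004  0.0008 -0.0004]
```

Call:
move_arm([
  [[-0.05, -0.2, 0], [0, 0, 0]],
  [[-0.05, -0.4, 0], [0, 0, 0]],
  [[-0.05, -0.6, 0], [0, 0, 0]],
  [[-0.05, -0.8, 0], [0, 0, 0]],
  [[-0.05, -1, 0.03], [0, 0, 0]],
])

```text
t: 9.02
ee_pos: [421.1, 55.1, 203.4]
orientation: [-3.141, -0.026, -0.001]
ft_force: [0.4, 0.1, -1.7]
width: 35.7
```

Call:
move_arm([
  [[0, -0.08, 0], [0, 0, 0]],
  [[0, -0.13, 0], [0, 0, 0]],
  [[0, -0.16, 0.02], [0, 0, 0]],
  [[0, -0.16, 0.02], [0, 0, 0]],
  [[0, -0.16, 0.02], [0, 0, 0]],
])

```text
t: 9.65
ee_pos: [420.5, 77.6, 200.1]
orientation: [3.141, 0.025, -0.0]
ft_force: [0.7, -0.7, -1.9]
width: 35.7
```

```bash
sed -i "s/u0,v0=140,120/import sys;u0,v0=int(sys.argv[1]),int(sys.argv[2])/; s/,.28)\[/,float(sys.argv[3]))[/" ov.py; python3 ov.py 225 130 0.016; python3 pl.py 422 84 198 0.016
```

```text
t 9.8 pos [420.5346  77.7681 200.2245] toolx yaw 0.016097613577293 toolz [ 0.0001 -0.     -1.    ] F [ 0.2656  0.29   -3.0952] w 35.838242766712966 q [ 0.1551  0.1633  2.0664 -0.0001  0.9119  0.139 ]
shift [ 0.0104 -0.0414  0.0148] turn [ 0.     -0.0001  0.0001]
```

View pics/ov.png

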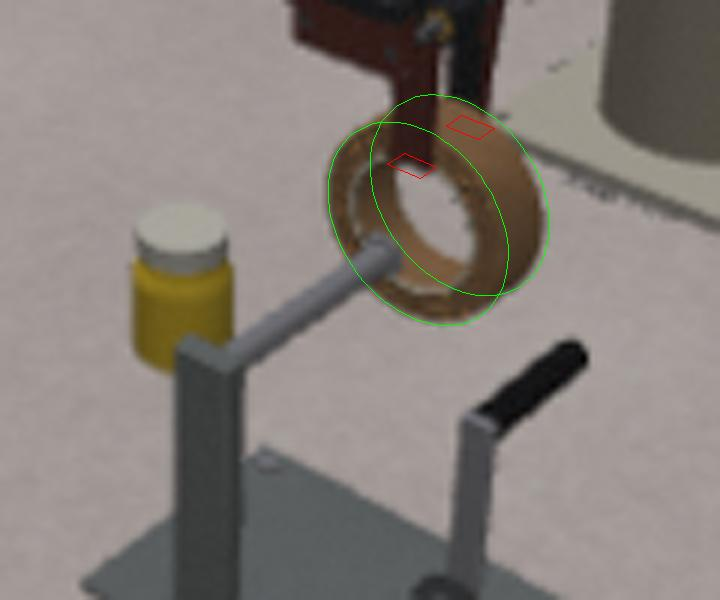

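Call:
move_arm([
  [[0.01, -0.025, 0], [0, 0, 0]],
  [[0.1, -0.025, 0], [0, 0, 0]],
  [[0.2, -0.025, 0], [0, 0, 0]],
  [[0.3, -0.025, 0], [0, 0, 0]],
  [[0.4, -0.025, 0], [0, 0, 0]],
])

```text
t: 10.42
ee_pos: [481.8, 82.8, 200.1]
orientation: [3.141, 0.026, 0.0]
ft_force: [-0.0, -0.2, -2.3]
width: 35.7
```

```bash
python3 ov.py 225 130 0.016; python3 pl.py 525 84 198 0.016
```

```text
t 10.575 pos [481.1434  82.8191 199.961 ] toolx yaw 0.016421590229856613 toolz [-0.0002 -0.     -1.    ] F [-0.641  -0.0821 -2.8406] w 35.79698315463773 q [ 0.1461  0.254   1.9454 -0.      0.9424  0.1297]
shift [ 0.2925 -0.0031  0.013 ] turn [0.     0.0002 0.0004]
```

View pics/ov.png

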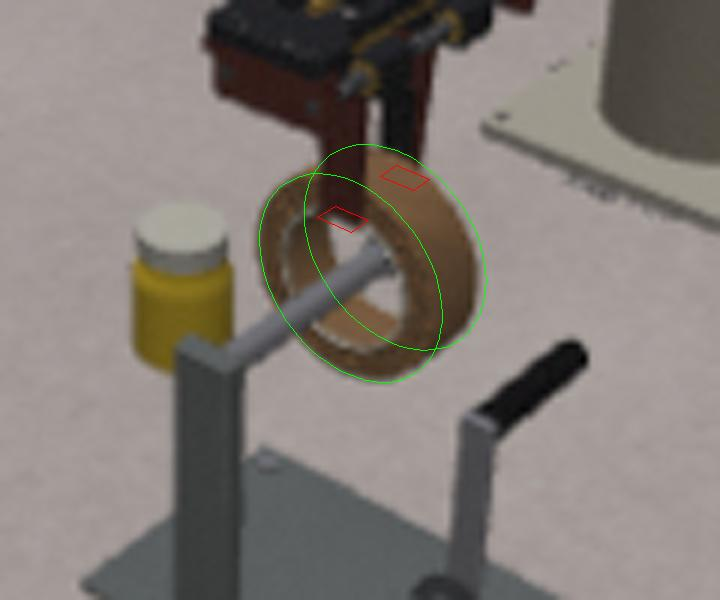

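Call:
move_arm([
  [[0.08, -0.003, 0], [0, 0, 0]],
  [[0.16, -0.003, 0], [0, 0, 0]],
  [[0.24, -0.003, 0], [0, 0, 0]],
  [[0.28, -0.003, 0.05], [0, 0, 0]],
  [[0.28, -0.003, 0.1], [0, 0, 0]],
])

```text
t: 11.2
ee_pos: [522.6, 84.0, 184.4]
orientation: [3.141, 0.026, -0.001]
ft_force: [-0.5, -0.8, -2.2]
width: 35.7
```

Call:
move_arm([
  [[0, 0, 0.02], [0, 0, 0]],
  [[0, 0, 0.04], [0, 0, 0]],
  [[0, 0, 0.05], [0, 0, 0]],
  [[0, 0, 0.05], [0, 0, 0]],
  [[0, 0, 0.05], [0, 0, 0]],
])

```text
t: 11.82
ee_pos: [522.5, 84.0, 177.9]
orientation: [-3.141, -0.026, -0.001]
ft_force: [0.4, -0.2, -2.0]
width: 36.2
```

```bash
python3 ov.py 225 130 0.016; python3 pl.py 525 84 173 0.016
```

```text
t 11.975 pos [522.4925  84.0422 177.8411] toolx yaw 0.016697920594352218 toolz [ 0.0003  0.0001 -1.    ] F [ 0.1832 -0.0202 -2.2899] w 35.962123338255665 q [0.137  0.3437 1.8768 0.     0.9207 0.1203]
shift [0.0167 0.0006 0.0323] turn [-0.0001 -0.0003  0.0007]
```

View pics/ov.png

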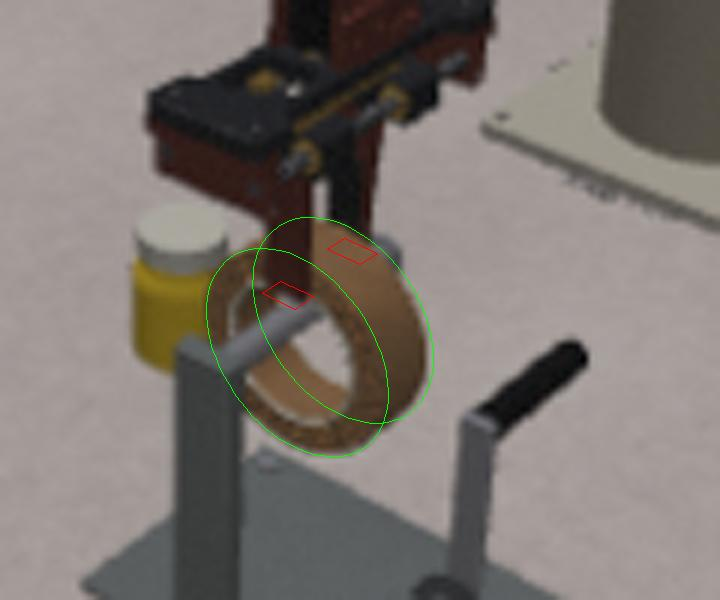

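Call:
move_arm([
  [[0, 0, 0.01], [0, 0, 0]],
  [[0, 0, 0.02], [0, 0, 0]],
  [[0, 0, 0.02], [0, 0, 0]],
  [[0, 0, 0.02], [0, 0, 0]],
  [[0, 0, 0.02], [0, 0, 0]],
])

```text
t: 12.6
ee_pos: [522.4, 84.0, 174.7]
orientation: [3.141, 0.026, -0.0]
ft_force: [0.7, -0.5, -1.6]
width: 35.9
```

Call:
move_arm([
  [[0, 0, 0], [0, 0, 0]],
  [[0, 0, 0], [0, 0, 0]],
  [[0, 0, 0], [0, 0, 0]],
  [[0, 0, 0], [0, 0, 0]],
  [[0, 0, 0], [0, 0, 0]],
], gripper=0.65)

```text
t: 13.22
ee_pos: [522.4, 84.0, 174.7]
orientation: [3.141, 0.026, -0.0]
ft_force: [-0.5, -0.4, 0.2]
width: 57.1
```

```bash
python3 ov.py 225 130 0.016; python3 pl.py 525 84 173 0.016
```

```text
t 13.375 pos [522.3929  83.9903 174.6608] toolx yaw 0.016749358853970393 toolz [-0. -0. -1.] F [-1.0666  0.5505 -0.174 ] w 56.722506071261954 q [ 0.1369  0.3483  1.879  -0.      0.9143  0.1202]
shift [0.0174 0.0002 0.0111] turn [0.     0.     0.0007]
```

View pics/ov.png

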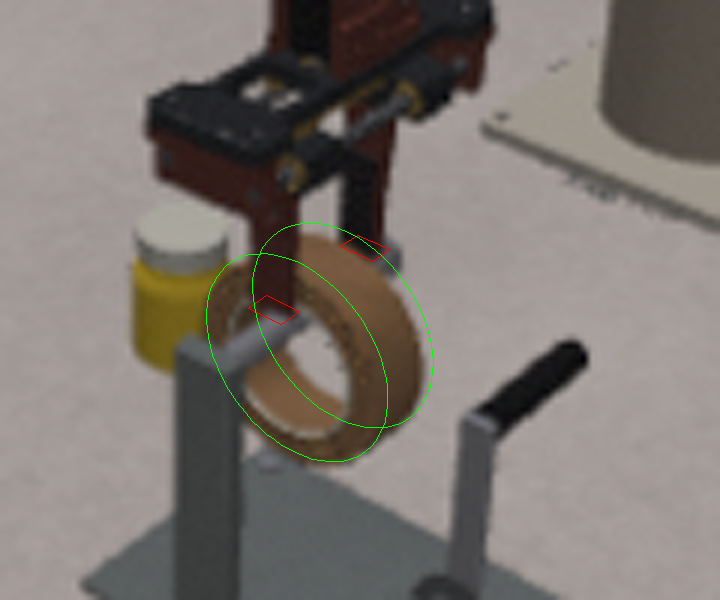

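Released: the roll has dropped onto the spindle and hangs there (ring centre near pixel (310,350) of the crop). Lift straight up.

Call:
move_arm([
  [[0, 0, -0.05], [0, 0, 0]],
  [[0, 0, -0.15], [0, 0, 0]],
  [[0, 0, -0.35], [0, 0, 0]],
  [[0, 0, -0.6], [0, 0, 0]],
  [[0, 0, -0.8], [0, 0, 0]],
])

```text
t: 14.0
ee_pos: [522.8, 84.1, 297.5]
orientation: [-3.141, -0.026, -0.003]
ft_force: [0.5, 0.5, 0.1]
width: 57.2
```

```bash
python3 - <<'E'
from pl import *
from fit import ring
im=pic('scene','s3.png'); it=pic('top','t3.png')
for c in ('scene','top'):
    for n in ('big_roll_center','roller_mid','tension_pivot'): print(c,n,[(np.round(d['location'],1),round(d['p'],2)) for d in ctrl.pinpoint(c,n)])
S=6;u0,v0=225,130
z=cv2.resize(im['pixels'][v0:v0+100,u0:u0+120,::-1],None,fx=S,fy=S,interpolation=cv2.INTER_CUBIC)
P=lambda X:tuple(int(k) for k in (proj(im,X)-[u0,v0]+.5)*S)
for r in ring(np.array([522.,83.5,132.]),.016)[::2]: cv2.polylines(z,[np.array([P(x) for x in r])],True,(0,255,0),1)
b=np.array([525.3,208.7,170])
cv2.line(z,P(b-[36,0,0]),P(b+[38,0,0]),(0,255,0),1)
cv2.imwrite('pics/ov2.png',z)
z=cv2.resize(it['pixels'][150:260,150:300,::-1],None,fx=5,fy=5); cv2.imwrite('pics/t3c.png',cv2.convertScaleAbs(z,alpha=1.6))
plan([523,208.5,245],np.pi/2+.016)
E
```

```text
scene big_roll_center []
scene roller_mid [(array([522.8, 202.6, 172.9]), 0.72)]
scene tension_pivot [(array([521.2, 206.4,  72.3]), 0.91)]
top big_roll_center []
top roller_mid []
top tension_pivot []
t 14.5 pos [521.95   83.945 293.716] toolx yaw 0.016706778085818826 toolz [-0.002 -0.    -1.   ] F [-0.321 -0.279  0.389] w 56.74027548465791 q [0.137 0.202 1.77  0.    1.171 0.12 ]
shift [ 0.021 -0.83   0.325] turn [-0.001  0.001 -1.499]
```

View pics/ov2.png

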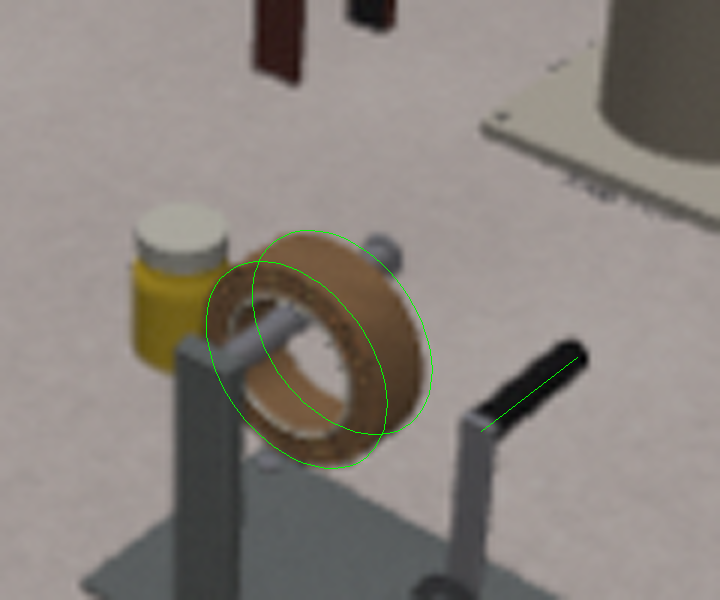

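View pics/t3c.png

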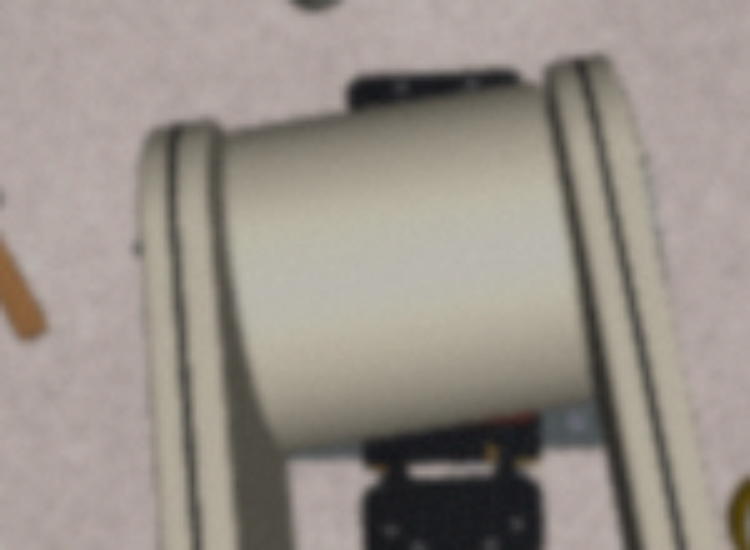

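Call:
move_arm([
  [[0, -0.15, 0], [0, 0, -0.15]],
  [[0, -0.3, 0], [0, 0, -0.31]],
  [[0, -0.5, 0], [0, 0, -0.48]],
  [[0, -0.7, 0], [0, 0, -0.65]],
  [[0, -0.82, 0], [0, 0, -0.82]],
], gripper=1)

```text
t: 15.12
ee_pos: [520.0, 208.2, 294.0]
orientation: [-2.841, -1.341, 0.002]
ft_force: [-1.0, -0.0, -0.2]
width: 87.8
```

Call:
move_arm([
  [[0, 0, 0], [0, 0, -0.15]],
  [[0, 0, 0], [0, 0, -0.31]],
  [[0, 0, 0], [0, 0, -0.48]],
  [[0, 0, 0], [0, 0, -0.62]],
  [[0, 0, 0], [0, 0, -0.68]],
])

```text
t: 15.75
ee_pos: [520.1, 206.9, 293.9]
orientation: [-2.199, -2.243, 0.002]
ft_force: [-0.0, -0.9, -0.1]
width: 87.8
```

```bash
python3 - <<'E'
from pl import *
im=pic('scene','s4.png')
o=ctrl.get_obs();p=o['ee_pos'];R=Ro.from_rotvec(o['orientation']).as_matrix();w=o['width']/2
S=6;u0,v0=245,110
z=cv2.resize(im['pixels'][v0:v0+100,u0:u0+120,::-1],None,fx=S,fy=S,interpolation=cv2.INTER_CUBIC)
P=lambda X:tuple(int(k) for k in (proj(im,X)-[u0,v0]+.5)*S)
for s in (-1,1):
    q=[P(p+R@np.array([s*a,b,0])) for a,b in ((w,-10),(w,10),(w+13.5,10),(w+13.5,-10))]
    cv2.polylines(z,[np.array(q)],True,(0,0,255),1)
cv2.imwrite('pics/ov4.png',z)
plan([522,207,225],np.pi/2+.016)
E
```

```text
t 15.8 pos [520.1484 206.8944 293.9672] toolx yaw 1.5921496853595567 toolz [-0.0012 -0.0005 -1.    ] F [-0.1188 -0.1362 -0.0596] w 88.23094795784145 q [ 0.3573  0.2511  1.7054 -0.0001  1.1864 -1.2348]
shift [0.0007 0.0129 0.4598] turn [-0.0011  0.0004  0.0051]
```

View pics/ov4.png

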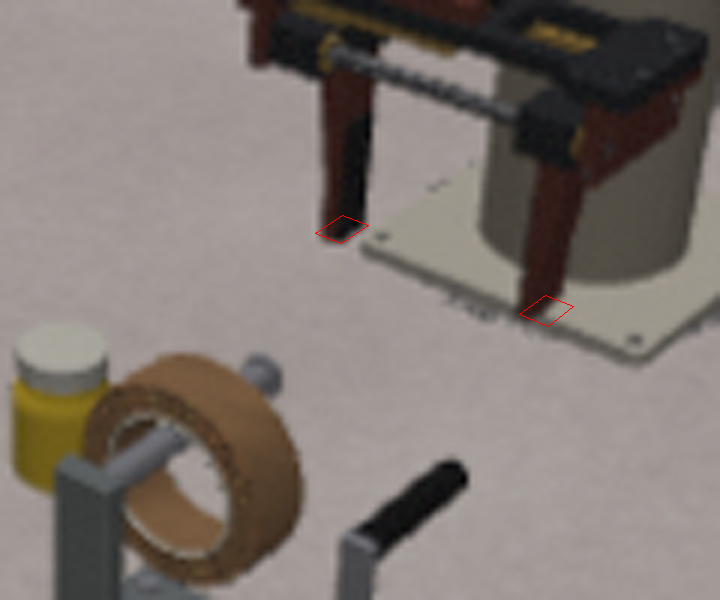

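Call:
move_arm([
  [[0, 0, 0.1], [0, 0, 0]],
  [[0, 0, 0.2], [0, 0, 0]],
  [[0, 0, 0.35], [0, 0, 0]],
  [[0, 0, 0.5], [0, 0, 0]],
  [[0, 0, 0.6], [0, 0, 0]],
], gripper=0.58)

```text
t: 16.42
ee_pos: [519.4, 206.6, 202.5]
orientation: [-2.203, -2.238, 0.004]
ft_force: [0.5, 0.2, -0.7]
width: 51.2
```

```bash
cat > v5.py <<'E'
from pl import *
n=sys.argv[1]; im=pic('scene',n+'.png'); it=pic('top',n+'t.png')
o=ctrl.get_obs();p=o['ee_pos'];R=Ro.from_rotvec(o['orientation']).as_matrix();w=o['width']/2
S=6;u0,v0=245,140
z=cv2.resize(im['pixels'][v0:v0+100,u0:u0+120,::-1],None,fx=S,fy=S,interpolation=cv2.INTER_CUBIC)
P=lambda X:tuple(int(k) for k in (proj(im,X)-[u0,v0]+.5)*S)
for s in (-1,1):
    q=[P(p+R@np.array([s*a,b,0])) for a,b in ((w,-10),(w,10),(w+13.5,10),(w+13.5,-10))]
    cv2.polylines(z,[np.array(q)],True,(0,0,255),1)
cv2.imwrite('pics/%s_c.png'%n,z)
plan([522,208,152],np.pi/2+.016)
E
python3 v5.py a5
```

```text
t 16.525 pos [519.0502 206.5005 202.3805] toolx yaw 1.587150555450461 toolz [-0.0038 -0.0014 -1.    ] F [ 0.178   0.2412 -0.386 ] w 50.756273626761306 q [ 0.3573  0.3534  1.7922 -0.      1.     -1.2298]
shift [0.0101 0.0211 0.3358] turn [-0.0036  0.0013  0.0003]
```

View pics/a5_c.png

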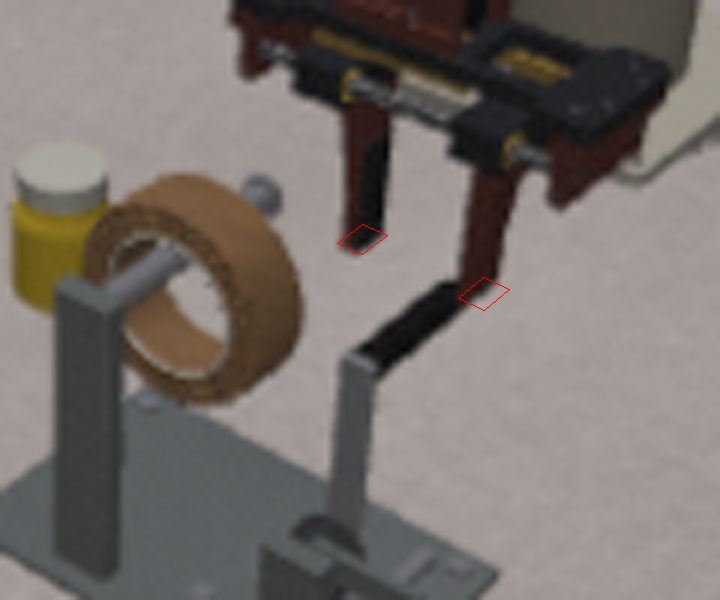

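Call:
move_arm([
  [[0.01, 0.01, 0.08], [0, 0, 0]],
  [[0.01, 0.01, 0.16], [0, 0, 0]],
  [[0.01, 0.01, 0.24], [0, 0, 0]],
  [[0.01, 0.01, 0.32], [0, 0, 0]],
  [[0.01, 0.01, 0.335], [0, 0, 0]],
])

```text
t: 17.15
ee_pos: [521.2, 208.3, 153.3]
orientation: [-2.202, -2.239, 0.002]
ft_force: [0.4, 0.1, 1.0]
width: 50.7
```

Call:
move_arm([
  [[0, 0, 0], [0, 0, 0]],
  [[0, 0, 0], [0, 0, 0]],
  [[0, 0, 0], [0, 0, 0]],
  [[0, 0, 0], [0, 0, 0]],
  [[0, 0, 0], [0, 0, 0]],
], gripper=0)

```text
t: 17.77
ee_pos: [522.0, 208.2, 154.8]
orientation: [2.202, 2.24, 0.0]
ft_force: [-0.7, -3.1, 3.5]
width: 17.7
```

```bash
python3 v5.py a6
```

```text
t 17.875 pos [522.0468 208.2762 154.7857] toolx yaw 1.5874746747570774 toolz [ 0.0005 -0.0002 -1.    ] F [-0.2154 -2.7876  3.8209] w 17.06777892101989 q [ 0.3586  0.4207  1.8204 -0.0005  0.9001 -1.2285]
shift [-0.0018 -0.0004  0.0186] turn [0.0005 0.0002 0.0006]
```

View pics/a6_c.png

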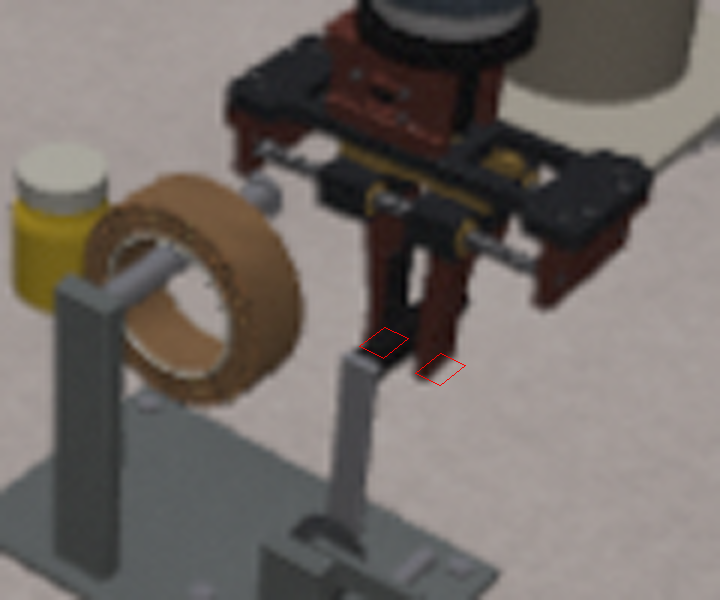

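Call:
move_arm([
  [[0.067, 0, 0.003], [0, 0, 0]],
  [[0.133, 0, 0.013], [0, 0, 0]],
  [[0.197, 0, 0.03], [0, 0, 0]],
  [[0.26, 0, 0.053], [0, 0, 0]],
  [[0.32, 0, 0.082], [0, 0, 0]],
])

```text
t: 18.5
ee_pos: [521.6, 255.8, 142.3]
orientation: [2.201, 2.239, -0.001]
ft_force: [2.6, -9.1, 1.0]
width: 17.5
```

```bash
python3 v5.py a7
```

```text
t 18.6 pos [521.6203 256.4153 142.0075] toolx yaw 1.588360034412281 toolz [ 0.0011 -0.0011 -1.    ] F [ 2.5237 -6.0901  2.5048] w 17.516839402090266 q [ 0.4372  0.4636  1.7849 -0.0018  0.8926 -1.1501]
shift [-0.3228 -0.0031 -0.0663] turn [0.001  0.001  0.0015]
```

View pics/a7_c.png

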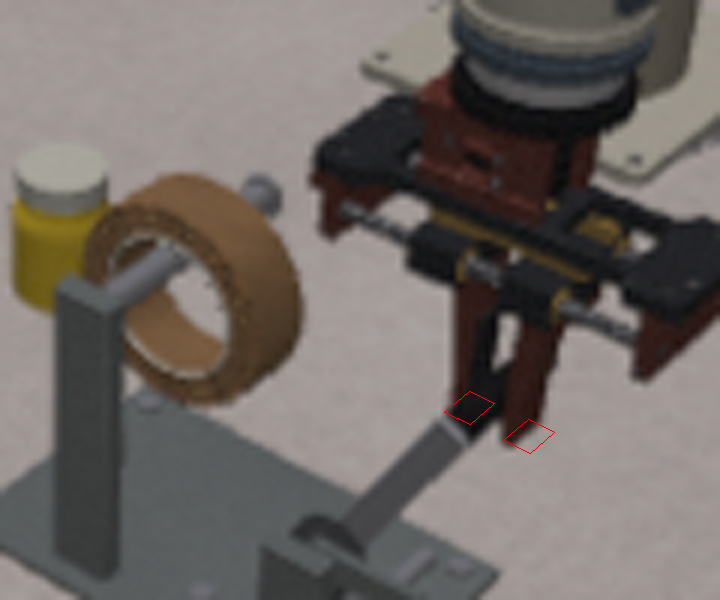

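Call:
move_arm([
  [[0.057, 0, 0.035], [0, 0, 0]],
  [[0.11, 0, 0.075], [0, 0, 0]],
  [[0.159, 0, 0.121], [0, 0, 0]],
  [[0.203, 0, 0.171], [0, 0, 0]],
  [[0.223, 0, 0.197], [0, 0, 0]],
])

```text
t: 19.23
ee_pos: [521.1, 288.9, 112.5]
orientation: [2.2, 2.239, -0.002]
ft_force: [2.3, -8.3, 5.6]
width: 17.3
```

```bash
python3 v5.py a8
```

```text
t 19.325 pos [521.1195 289.0824 112.475 ] toolx yaw 1.5882241613165453 toolz [ 0.0008 -0.0018 -1.    ] F [ 3.4102 -7.6693  4.3753] w 17.349383946916713 q [ 0.4875  0.5245  1.7652 -0.0026  0.8519 -1.099 ]
shift [-0.541  -0.0033 -0.2625] turn [0.0008 0.0017 0.0014]
```

View pics/a8_c.png

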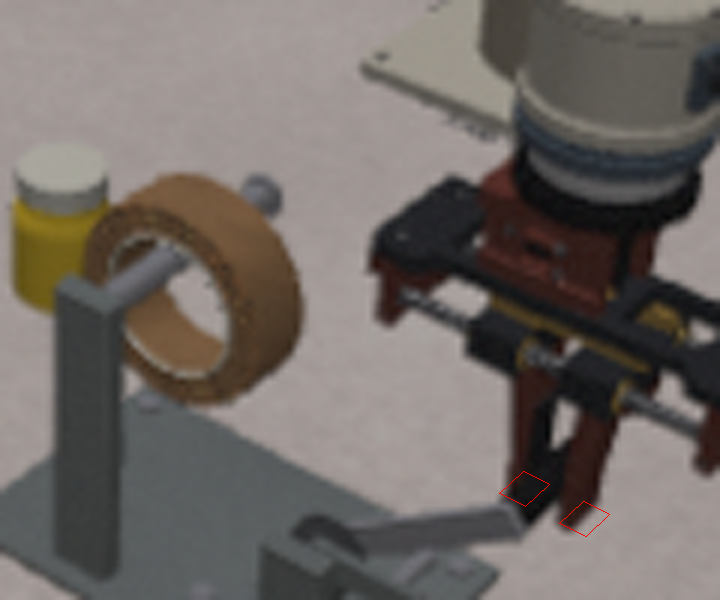

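Call:
move_arm([
  [[0.006, 0, 0.009], [0, 0, 0]],
  [[0.012, 0, 0.018], [0, 0, 0]],
  [[0.018, 0, 0.028], [0, 0, 0]],
  [[0.018, 0, 0.028], [0, 0, 0]],
  [[0.018, 0, 0.028], [0, 0, 0]],
])

```text
t: 19.95
ee_pos: [521.1, 291.5, 108.6]
orientation: [2.201, 2.239, -0.001]
ft_force: [3.2, -8.7, 4.1]
width: 16.8
```

```bash
python3 pl.py 521 292 107
```

```text
t 19.95 pos [521.0827 291.4542 108.64  ] toolx yaw 1.5879514244284323 toolz [ 0.0009 -0.0018 -1.    ] F [ 3.1512 -8.7184  4.0558] w 16.75602905278778 q [ 0.4911  0.5315  1.7642 -0.0027  0.846  -1.0951]
shift [ 0.0037 -0.0005  0.0109] turn [0. 0. 0.]
```

Call:
move_arm([
  [[0.006, 0, 0.009], [0, 0, 0]],
  [[0.012, 0, 0.018], [0, 0, 0]],
  [[0.018, 0, 0.029], [0, 0, 0]],
  [[0.018, 0, 0.029], [0, 0, 0]],
  [[0.018, 0, 0.029], [0, 0, 0]],
])

```text
t: 20.58
ee_pos: [521.2, 292.6, 106.5]
orientation: [2.199, 2.238, -0.003]
ft_force: [-2.3, -20.5, 26.1]
width: 17.2
```

```bash
python3 v5.py a9
```

```text
t 20.675 pos [521.1791 292.5998 106.4975] toolx yaw 1.5883340190049293 toolz [ 0.001 -0.004 -1.   ] F [ -3.4038 -19.1338  26.464 ] w 17.556944975771575 q [ 0.4937  0.5358  1.7629 -0.0053  0.8439 -1.0911]
shift [-0.5652 -0.0042 -0.3011] turn [0.0009 0.0038 0.0015]
```

View pics/a9_c.png

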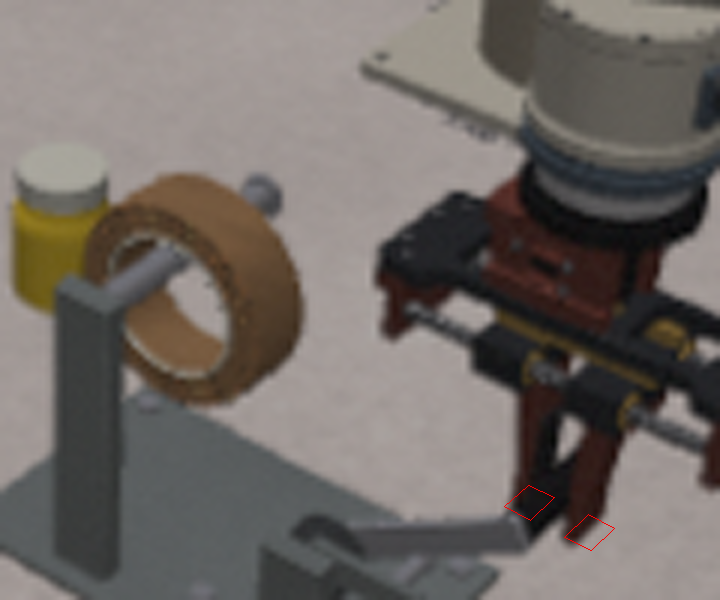

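Call:
move_arm([
  [[-0.004, 0, -0.006], [0, 0, 0]],
  [[-0.004, 0, -0.006], [0, 0, 0]],
  [[-0.004, 0, -0.006], [0, 0, 0]],
  [[-0.004, 0, -0.006], [0, 0, 0]],
  [[-0.004, 0, -0.006], [0, 0, 0]],
])

```text
t: 21.3
ee_pos: [521.1, 292.5, 106.8]
orientation: [2.2, 2.239, -0.003]
ft_force: [-1.4, -16.4, 19.7]
width: 17.5
```

```bash
python3 v5.py a10; python3 - <<'E'
from pl import *
for c in ('scene','top'):
    ctrl.get_image(c)
    for n in ('big_roll_center','roller_mid','tension_pivot','spindle_mid'): print(c,n,[(np.round(d['location'],1),round(d['p'],2)) for d in ctrl.pinpoint(c,n)])
plan([0,0,0])
E
```

```text
t 21.4 pos [521.1412 292.4568 106.7697] toolx yaw 1.5880710671233973 toolz [ 0.0009 -0.0032 -1.    ] F [ -1.2993 -15.4484  20.5831] w 17.343470889629604 q [ 0.4932  0.5351  1.7633 -0.0044  0.8439 -1.092 ]
shift [-0.564  -0.0037 -0.2997] turn [0.0008 0.0031 0.0012]
scene big_roll_center [(array([520.8,  80.1, 129.8]), 0.55)]
scene roller_mid [(array([521.8, 290.3, 127.4]), 0.49)]
scene tension_pivot [(array([522.3, 206.3,  70.9]), 0.63)]
scene spindle_mid [(array([519.7,  84.5, 157.1]), 0.46)]
top big_roll_center [(array([523.3,  81. , 130.1]), 0.98), (array([527.5,  84. ,  -3.5]), 0.6)]
top roller_mid []
top tension_pivot [(array([521.7, 206.2,  72. ]), 0.57)]
top spindle_mid [(array([520.9,  83.4, 161. ]), 0.72)]
t 21.9 pos [521.1164 292.4565 106.7818] toolx yaw 1.588132509036747 toolz [ 0.0009 -0.0033 -1.    ] F [ -0.4288 -15.5907  19.9175] w 16.799222064147354 q [ 0.4932  0.5351  1.7633 -0.0044  0.8439 -1.092 ]
shift [-1.8869 -3.508   0.715 ] turn [0. 0. 0.]
```

View pics/a10.png

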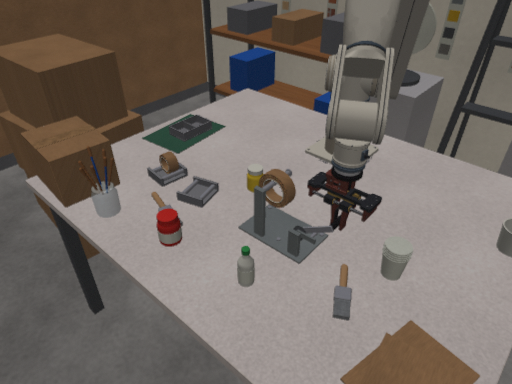

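The picture shows the big roll on the spindle at about (277,188) and the empty cradle at (199,191). The small roll, jar, glue, cups and brushes are where they were. The gripper holds the roller at its stop near (340,215). The force is steady, and roller relative to pivot is (+84, +56), which matches the stop.

```bash
python3 -c "
from workcell import ctrl
print(ctrl.close_job()); o=ctrl.get_obs(); print(o['t'],o['ft_force'],o['width'])"
```

```text
the job is handed in; nothing more can be done
None
the job is handed in; nothing more can be done
```

The big roll is hanging free on the spindle, and I handed the job in at about 22 s with the gripper holding the tension arm at its stop. The job system reports no verdict, so these are only my own last checks:

- **Roll:** the cameras put its centre about 27–31 mm below the spindle axis. It is within about 5 mm sideways and 3 mm along the spindle, and the gripper is well clear of it.
- **Tension arm:** the roller is 84 mm to the side of the pivot and about 56 mm above it, against a stop position of 84 and 54 mm. The push force jumped sharply from 8 N to about 32 N as it reached the stop. I then backed off slightly, and it held steady at about 25 N.
- **Other things:** the small roll, paint jar, glue, cups and brushes look unmoved in the last picture.
- **What disagreed:** early position estimates differed by 2–6 mm between cameras and methods. That was within the clearances. In the last check the top camera did not find the roller, so its position rests on the scene camera and the arm's own reading.

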